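# Stand the plaster tin upright in the vanity drawer tray

### The arm

A 7-joint arm with a two-finger parallel gripper is mounted at the origin on the work surface. World frame = base frame: x ahead of the robot, y to its left, z up, the work surface at z = 0. Lengths are in m, angles in rad, forces in N, time in s.
With the tool pointing down it reaches from about 0.4 to 0.85 m from the base axis. Payload 10.4 kg.
Tool frame: the origin (TCP) lies midway between the tips of the shut fingers; the grasp point (between the pads) lies r.grip_point_offset behind it (r.grip_point_offset is the distance from the TCP to the grasp point, in m); z points along the fingers, y is the line along which they close (so a half turn about z gives the same grasp; the last joint's range is limited). The gripper opens to 87 mm and grips with 3 to 60 N. Pads are 19 mm wide; open, the fingers measure 117 mm over their backs; the gripper's body (75 mm by 190 mm) begins 51 mm behind the grasp point.
Start: joints at [1.315, 0.332, -0.065, 1.46, 0.022, 1.35, -0.088], TCP at [0.144, -0.608, 0.223] pointing down, gripper open.
Joint ranges: [-2.6, 2.6], [-0.5, 2.12], [-1.47, 1.34], [0.16, 2.42], [-1.27, 4.41], [0.06, 2.06], [-2.6, 2.6]. Speed limits (rad/s): [2.22, 2.22, 2.79, 2.79, 3.14, 3.14, 3.14].

### API

Orientations are given as a unit quaternion [x, y, z, w].
In Python, from bench import r gives the robot as it stands.
- The arm moves only by the tool play_rows, never from a script. Its arguments are lists of equal length, an entry for each row: "claw": the closure, from 0 (fully open) to 1 (shut); "delta_pos": the shift along the tool's x, y, z scaled (see below), a list of three; "delta_rot": the turn, a rotation vector about the tool's x, y, z scaled (see below), a list of three. A call has 1 to 8 rows; each row shifts and turns the commanded pose from where the row before left it, along the tool's axes as they then stand; what a row does not reach is not made up. The controller multiplies each number of a shift by 200 mm and each number of a turn by pi rad. A row lasts 1/10 s, in which the tool goes at most 50 mm and 8.59 degrees, less where a joint would pass 70% of its speed; a pose out of reach is approached as far as the arm can. A call with a number of a shift or a turn outside -1 to 1 is refused whole. A call with a gripper value outside its range is refused whole. The fingers move at their own pace and stop on an object; "squeeze" is the grip in N (left out, the last holds). Time passes only in rows, so rows that do not move let the fingers close. It gives the time, the measured TCP pose, the force, the opening and the grip force at its end, in the units of the state.
- r.read_state(): the state, without advancing time (a new reading comes with each control period).
- r.camera(name): name is "scene" or "top" or "wrist"; returns a dict with "pixels" (420x560x3 uint8, red, green, blue), "camera_matrix" (3x3 intrinsics, pixels), "cam_to_world" (4x4, takes a point from camera to world coordinates); the wrist camera has in their place "hand_eye" (4x4, takes a point from camera to tool coordinates, whose origin is the TCP and whose axes are the flange's). Camera axes: x right, y up, looking along -z (the intrinsics and any distortion apply to the point x, -y, -z); pixel columns grow to the right and rows downward; lengths in m; the calibration is good to about 2 mm. A picture is of the moment at which its call begins: read the wrist's pose just before it. There is no depth.
- r.close_job(): hands the job in; it is judged then, once.
The state is a dict: "time": time; "joint_positions": joint angles; "joint_vel": joint speeds; "joint_torque": joint torques, N m; "ee_pos": TCP position; "eef_rot": TCP orientation; "ft_force": force on the tool from outside, world axes, zero at the start; "torque": the same for the moment, N m; "width": finger opening in m; "grip_force": force on a finger pad.
Only numpy, scipy, OpenCV 4.12 (cv2) and the standard library are available. Lean on these libraries where they do the work, as an engineer would, in place of code of your own. Each camera call takes 0.05 s, during which the arm holds its last target. There are 200 camera calls.

### The job

Take the white plaster tin with the red band by its upper edge, slide it up out of its sloping slot in the wooden rack, and stand it upright on its long thin bottom edge in the middle of the empty front compartment of the maple drawer tray, free of the walls and parallel to the clear divider. Lower it right down onto the compartment floor before you let go, so that it stands by itself. Leave the blue palette in the rack, the things in the back of the tray and the cup where they are.

Things in the scene. Friction and masses are not known exactly. Their poses are not given: they have to be found in the camera images.
- tin: (All sizes in mm.) White flat tin, red band near its top: 18 thick (x), 110 long (y), 100 high (z), 0.16 kg. Origin: centre of its thin bottom face; z runs up to its other long edge. It starts bottom first in one of the rack's two slots, leaning 35 degrees from vertical, upper edge towards the rack's front (robot side), its upper 58 free of the slot, its y parallel to the rack's y.
- rack: Oak slotted rack, fixed; base 130 (x) x 250 (y) x 10. Origin: centre of its underside, z up; front (-x) roughly faces the robot. Two slots side by side at y = +61 and -61 (the tin may be in either), each 116 long, 22 wide, leaning 35 degrees, mouth towards (-0.574, 0, 0.819). Along the slot the front wall and end partitions reach 42 from the floor, the rear wall 30; all 6 thick.
- palette: Dark blue flat palette with a thin brass line, 18 thick (x), 100 long (y), 90 high (z), in the other slot of the rack, leaning the same way. Origin: centre of its thin bottom face. To be left alone.
- tray: Maple drawer tray, fixed, 200 x 200, 50 high, walls 10 thick, floor 8 thick, oak strip on its front (-x), which roughly faces the robot. Origin: centre of its underside, z up. A clear divider along y, 4 thick, top 44 above the counter, at x = -8, parts an empty front compartment (80 in x, 180 in y) from a rear one holding a carton and a jar.
- tray_front (a point): Centre of the floor of the tray's empty front compartment, at x = -50, y = 0, z = 8 in the tray's frame; same axes as the tray.
- carton: Red carton with a paper band, 22 thick (x), 90 long (y), 70 high, standing in the rear compartment of the tray. Origin: centre of its underside. To be left alone.
- bottle: Small amber jar with a green cap, 38 across, 55 high, standing in the rear compartment of the tray. Origin: centre of its underside. To be left alone.
- cup: Blue ceramic cup, 72 across, 90 high, standing on the counter beyond the rack and tray. Origin: centre of its underside. To be left alone.
- slot_a (a point): Middle of the floor of the slot at y = +61 in the rack's frame (x = 20, z = 30), where a seated tin or palette has its origin; axes as the rack's.
- slot_b (a point): The same for the slot at y = -61.

How it is judged:
On the way, in this order (a step that is already met when the one before it is completed fails the run):
1. the tin is held in the fingers, slid up clear of its slot (contact force between the fingers and tin above 0.5 N and z of tin in the frame of rack above 0.075 m), for 0.1 s.
2. the tin, still held, is set down upright on the floor of the empty front compartment (not dropped) (contact force between the fingers and tin above 0.5 N and z of tin in the frame of tray_front below 0.006 m and horizontal distance between tin and tray_front below 0.03 m and angle between tin's own z axis and vertical below 0.14 rad), for 0.1 s.
At the end, for the whole second after the job is handed in: The tin, released and at rest, stands on its long bottom edge on the front compartment floor (height within 3 mm), upright within 4 degrees, within 18 mm of the compartment middle across and 25 mm along it, its length within 10 degrees of parallel to the divider (angle between tin's own z axis and vertical below 0.07 rad and x of tin in the frame of tray_front between -0.018 and 0.018 m and y of tin in the frame of tray_front between -0.025 and 0.025 m and z of tin in the frame of tray_front between -0.003 and 0.003 m and angle between the y axis of tin and the y axis of tray, either way round below 0.18 rad and linear speed of tin below 0.02 m/s and contact force between the fingers and tin below 0.05 N); the robot touches nothing.
It fails at once if the blue palette is shifted in the rack (more than 15 mm) (distance of palette from where it was at the start of the episode above 0.015 m).
It fails at once if the carton in the tray is shifted (20 mm) or knocked over (distance of carton from where it was at the start of the episode above 0.02 m or angle between carton's own z axis and vertical above 0.4 rad).
It fails at once if the jar in the tray is shifted (20 mm) or knocked over (distance of bottle from where it was at the start of the episode above 0.02 m or angle between bottle's own z axis and vertical above 0.4 rad).
It fails at once if the cup is shifted (20 mm) or knocked over (distance of cup from where it was at the start of the episode above 0.02 m or angle between cup's own z axis and vertical above 0.4 rad).
It also fails if it takes over 46 s, if anything falls off the work surface, if the arm or the gripper's body presses on something with over 40 N, if the wrist force passes 120 N, or if a joint passes its speed limit or range.

## Working session

There is one attempt and no reset: what is moved stays moved. The work goes in short steps, Python scripts to look and compute and a tool call to move; the robot and the scene stay as the last step left them, time stands still between calls to the robot, and variables do not carry over. Pictures are saved under pics/ and viewed, at most 10 in all, crops included, and the job is handed in when it is done.

Besides the shell and the picture viewer there is one more tool, called after "Request:" as name(argument=value, ...) on one line, values as JSON. play_rows: Moves the arm, as the interface text tells. Shifts and turns lie within -1 to 1; 1 stands for 200 mm of shift or pi rad of turn. Its arguments: {"type":"object","properties":{"claw":{"type":"array"},"delta_pos":{"type":"array"},"delta_rot":{"type":"array"},"squeeze":{"type":"number"}},"required":["claw","delta_pos","delta_rot"]}

```bash
mkdir -p pics; python3 - <<'E'
from bench import r
import cv2, numpy as np, pickle
s=r.read_state(); print(s['time'],s['ee_pos'],s['eef_rot'],s['width'],r.grip_point_offset)
d={}
for n in('scene','top'):
    c=r.camera(n); d[n]=c; cv2.imwrite(f'pics/{n}0.png',c['pixels'][:,:,::-1]); print(n,c['camera_matrix'],c['cam_to_world'],[k for k in c])
pickle.dump(d,open('c0.pkl','wb'))
E
```

```text
0.0 [ 0.14407937 -0.60776806  0.22176272] [ 9.93229508e-01  1.16166517e-01 -1.35350240e-04 -6.82498622e-04] 0.08721027049549755 0.0187
scene [[533.60186159   0.         280.66929624]
 [  0.         533.60186159 213.97881481]
 [  0.           0.           1.        ]] [[ 0.86999689 -0.35303106  0.34420123  1.02177242]
 [ 0.49302134  0.61445494 -0.61593432 -0.67110769]
 [ 0.0059478   0.7055595   0.70862573  0.84756982]
 [ 0.          0.          0.          1.        ]] ['pixels', 'camera_matrix', 'cam_to_world']
top [[442.98537212   0.         278.97591693]
 [  0.         442.98537212 211.32968756]
 [  0.           0.           1.        ]] [[-0.02488119  0.99655233 -0.07914788  0.57599901]
 [-0.99967365 -0.02434417  0.00774278  0.00211619]
 [ 0.0057893   0.0793147   0.99683282  0.98980652]
 [ 0.          0.          0.          1.        ]] ['pixels', 'camera_matrix', 'cam_to_world']
```

View pics/scene0.png

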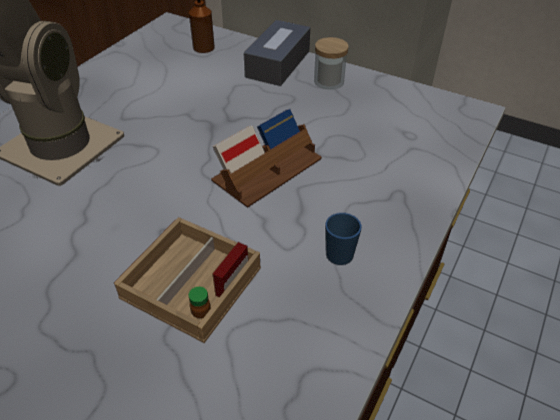

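View pics/top0.png

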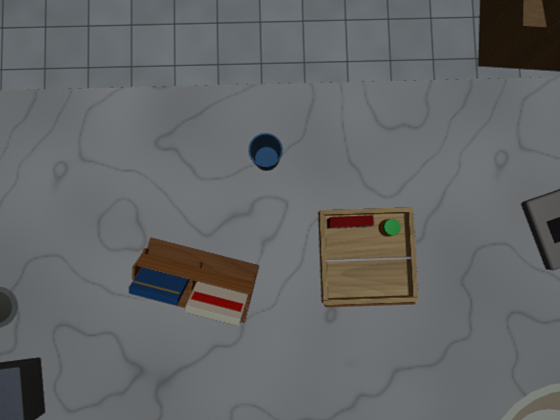

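The scene view shows the tin (white with red band, about 240,150) in the rack's slot nearer the tray, with the palette at (280,128). The tray is at (190,275), with its empty compartment on the robot side. In the top view the tin is at (217,302), the tray at (367,256) and the divider at row 260.

```bash
cat > h.py <<'E'
import numpy as np, cv2
def proj(c,P):
    T=np.linalg.inv(c['cam_to_world']); p=np.atleast_2d(P)@T[:3,:3].T+T[:3,3]
    q=np.c_[p[:,0],-p[:,1],-p[:,2]]@c['camera_matrix'].T
    return q[:,:2]/q[:,2:]
def ray(c,uv):
    K=c['camera_matrix'];T=c['cam_to_world']
    d=np.linalg.inv(K)@np.r_[uv,1]; d=T[:3,:3]@np.array([d[0],-d[1],-d[2]])
    return T[:3,3],d/np.linalg.norm(d)
def onz(c,uv,z):
    o,d=ray(c,uv); return o+d*(z-o[2])/d[2]
def tri(c1,u1,c2,u2):
    o1,d1=ray(c1,u1);o2,d2=ray(c2,u2)
    s=np.linalg.lstsq(np.c_[d1,-d2],o2-o1,rcond=None)[0]
    a,b=o1+s[0]*d1,o2+s[1]*d2
    return (a+b)/2,np.linalg.norm(a-b)
def quad(m):
    cs=cv2.findContours(m.astype(np.uint8),cv2.RETR_EXTERNAL,cv2.CHAIN_APPROX_NONE)[0]
    c=max(cs,key=cv2.contourArea); return c,cv2.boxPoints(cv2.minAreaRect(c))
E
python3 - <<'E'
import pickle,cv2,numpy as np
d=pickle.load(open('c0.pkl','rb'))
a=d['top']['pixels'][225:335,120:270,::-1]; b=d['scene']['pixels'][100:210,200:350,::-1]
cc=d['top']['pixels'][195:315,305:430,::-1]
u=lambda x,s:cv2.resize(x,None,fx=s,fy=s,interpolation=cv2.INTER_CUBIC)
cv2.imwrite('pics/z1.png',np.vstack([u(a,2.66)[:292,:399],u(b,2.66)[:292,:399]]) if 0 else np.hstack([u(a,2.6),u(b,2.6)]))
for n,(x0,y0,x1,y1) in {'top':(185,275,255,330),'scene':(205,120,270,180)}.items():
    im=d[n]['pixels'].astype(int); m=np.zeros(im.shape[:2],bool); m[y0:y1,x0:x1]=1
    red=m&(im[...,0]>120)&(im[...,1]<70)
    wh=m&(im.min(2)>150)
    from h import quad
    print(n,red.sum(),quad(red)[1].round(1).tolist(),wh.sum(),quad(wh|red)[1].round(1).tolist())
    print(im[y0+20:y0+25:4,x0:x1:10].tolist())
E
```

```text
Traceback (most recent call last):
  File "h.py", line 19, in quad
    c=max(cs,key=cv2.contourArea); return c,cv2.boxPoints(cv2.minAreaRect(c))
ValueError: max() iterable argument is empty
```

View pics/z1.png

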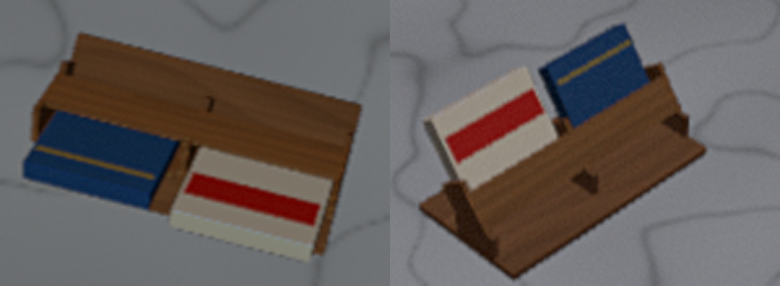

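The crop shows the tin's wide upper face with its red band and upper edge. In the top crop the upper-edge corners are near (174,212) and (314,243). The rack's rear base corners are near (78,34) and (360,104).

```bash
python3 - <<'E'
import pickle,cv2,numpy as np
from h import *
d=pickle.load(open('c0.pkl','rb')); Q={}
for n,(x0,y0,x1,y1) in {'top':(185,275,255,330),'scene':(205,120,270,180)}.items():
    im=d[n]['pixels'].astype(int); m=np.zeros(im.shape[:2],bool); m[y0:y1,x0:x1]=1
    red=m&(im[...,0]-im[...,1]>60)&(im[...,1]<80)
    c,q=quad(red)
    q=cv2.approxPolyDP(cv2.convexHull(c),3,True)[:,0].astype(float) if n=='scene' else q
    print(n,red.sum(),q.round(1).tolist()); Q[n]=q
t,s=d['top'],d['scene']
T=lambda x,y:np.array([120+(x+.5)/2.6-.5,225+(y+.5)/2.6-.5]); S=lambda x,y:np.array([200+(x-390+.5)/2.6-.5,100+(y+.5)/2.6-.5])
for nm,a,b in [('band tl',(189,174),(535,90)),('band tr',(321,206),(447,137)),('band bl',(185,192),(543,112)),('x',(317,226),(458,163)),
  ('base RB',(360,104),(515,277)),('base LB',(78,34),(706,150)),('ridge L',(174,212),(527,67)),('ridge R',(314,243),(425,120))]:
    print(nm,*tri(t,T(*a),s,S(*b)))
print('RB,LB on z=.01',onz(t,T(360,104),.01),onz(t,T(78,34),.01))
im=t['pixels'].astype(int); m=np.zeros(im.shape[:2],bool); m[195:320,305:430]=1
mp=m&(im[...,0]-im[...,2]>25); c,q=quad(mp); print('tray',q.tolist(),[onz(t,p,.05).round(4).tolist() for p in q])
hull=cv2.approxPolyDP(cv2.convexHull(c),4,True)[:,0]; print(hull.tolist(),[onz(t,p,.05).round(4).tolist() for p in hull])
E
```

```text
top 411 [[190.89999389648438, 298.3999938964844], [192.89999389648438, 290.5], [242.39999389648438, 303.29998779296875], [240.39999389648438, 311.20001220703125]]
scene 396 [[255.0, 135.0], [258.0, 143.0], [225.0, 161.0], [223.0, 152.0]]
band tl [0.48926279 0.16716043 0.11003239] 0.0067184001501418315
band tr [0.46364081 0.06766745 0.11566647] 0.0066096654310365275
band bl [0.47817986 0.18214218 0.07111719] 0.00899101795897318
x [0.45135154 0.07975312 0.07385747] 0.013245188106360604
base RB [0.53733579 0.04332824 0.00772295] 0.00022927865852905997
base LB [0.60278353 0.28196309 0.00724927] 0.0009725267623244999
ridge L [0.46687531 0.1800854  0.11821694] 0.004257596857490346
ridge R [0.43740651 0.07325585 0.11960095] 0.005934956738653435
RB,LB on z=.01 [0.53733012 0.04316946 0.01      ] [0.60229977 0.2809051  0.01      ]
tray [[318.26165771484375, 210.06439208984375], [413.982177734375, 206.5191650390625], [417.567138671875, 303.31231689453125], [321.84661865234375, 306.8575439453125]] [[0.6513, -0.0889, 0.05], [0.6539, -0.2934, 0.05], [0.45, -0.291, 0.05], [0.4479, -0.0899, 0.05]]
[[412, 207], [417, 301], [326, 306], [320, 210]] [[0.653, -0.2892, 0.05], [0.4549, -0.29, 0.05], [0.4494, -0.0987, 0.05], [0.6513, -0.0926, 0.05]]
```

```bash
python3 - <<'E'
import pickle,cv2,numpy as np
from h import *
d=pickle.load(open('c0.pkl','rb')); t,s=d['top'],d['scene']
T=lambda x,y:np.array([120+(x+.5)/2.6-.5,225+(y+.5)/2.6-.5]); S=lambda x,y:np.array([200+(x-390+.5)/2.6-.5,100+(y+.5)/2.6-.5])
for nm,a,b in [('low L',(189,174),(543,112)),('low R',(321,206),(458,163)),('up L',(185,192),(535,90)),('up R',(317,226),(447,137))]:
    print(nm,*tri(t,T(*a),s,S(*b)))
u=lambda x:cv2.resize(x,None,fx=3,fy=3,interpolation=cv2.INTER_CUBIC)
f=lambda x:np.clip(x.astype(int)*1.5,0,255).astype(np.uint8)
cv2.imwrite('pics/z2.png',f(np.hstack([u(t['pixels'][195:320,305:430,::-1]),u(s['pixels'][215:340,115:255][...,::-1])])))
E
```

```text
low L [0.48888946 0.17438419 0.08063675] 0.0008473045502818516
low R [0.46339187 0.07265547 0.08375238] 0.00242304365421495
up L [0.478849   0.17467374 0.1009986 ] 0.0027277111503152067
up R [0.45192397 0.07456953 0.10625735] 0.003712178184195453
```

View pics/z2.png

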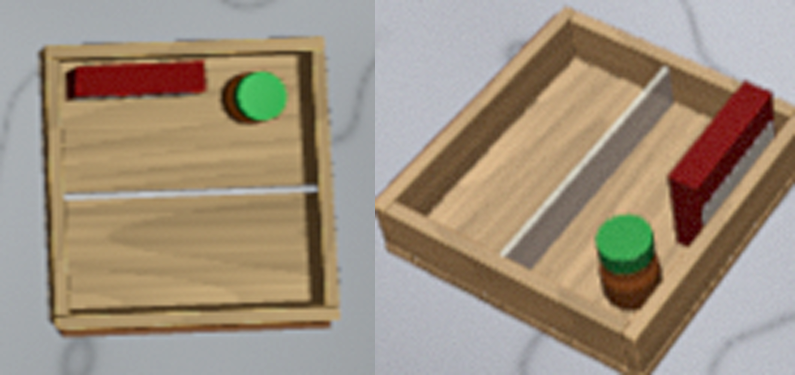

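The crop shows tray rim corners in the top view near (46,46), (324,38), (338,318) and (58,322), with the divider running from (65,198) to (317,188). In the scene view the rim corners are near (570,10), (380,212) and (637,337).

```bash
python3 - <<'E'
import pickle,cv2,numpy as np
from h import *
d=pickle.load(open('c0.pkl','rb')); t,s=d['top'],d['scene']
T=lambda x,y:np.array([305+(x+.5)/3-.5,195+(y+.5)/3-.5]); S=lambda x,y:np.array([115+(x-375+.5)/3-.5,215+(y+.5)/3-.5])
for nm,a,b in [('FL',(58,320),(570,10)),('FR',(338,318),(380,212)),('BR',(324,38),(637,337)),('div L',(65,198),(665,70)),('div R',(317,188),(503,255))]:
    z=.044 if 'div' in nm else .05
    print(nm,*tri(t,T(*a),s,S(*b)),'top',onz(t,T(*a),z),'scene',onz(s,S(*b),z))
print('BL top',onz(t,T(46,46),.05))
E
```

```text
FL [ 0.45910949 -0.09480704  0.05224585] 0.0008049870350051096 top [ 0.45916298 -0.09480302  0.05      ] scene [ 0.45714955 -0.09336286  0.05      ]
FR [ 0.45646607 -0.29105719  0.04492906] 0.003909438433084072 top [ 0.45552933 -0.29075266  0.05      ] scene [ 0.46192199 -0.29261223  0.05      ]
BR [ 0.65279249 -0.28920443  0.0524611 ] 0.001944621440773673 top [ 0.65220385 -0.29055091  0.05      ] scene [ 0.65249876 -0.28752454  0.05      ]
div L [ 0.54355493 -0.10312746  0.04451915] 1.5393608073536913e-05 top [ 0.54353076 -0.10318967  0.044     ] scene [ 0.54325252 -0.10275643  0.044     ]
div R [ 0.54694795 -0.28023663  0.04881777] 0.001734302763744841 top [ 0.54609717 -0.28222876  0.044     ] scene [ 0.54488277 -0.27746724  0.044     ]
BL top [ 0.65132533 -0.09260794  0.05      ]
```

```bash
cat > go.py <<'E'
import numpy as np, json
from scipy.spatial.transform import Rotation as Rn, Slerp
from bench import r
Z=np.array([0,0,1.])
def frame(yaw_deg):  # e_x,e_y of a body at that yaw
    a=np.radians(yaw_deg); return np.array([np.cos(a),np.sin(a),0]),np.array([-np.sin(a),np.cos(a),0])
def tool(yaw,lean=0):
    ex,ey=frame(yaw); l=np.radians(lean)
    z=np.sin(l)*ex-np.cos(l)*Z
    return np.c_[ey,np.cross(z,ey),z]
def plan(p,R,vmax=.04,wmax=7.5):
    """rows in tool axes and move units from the present pose to tcp p, rotation R"""
    s=r.read_state(); p0=np.array(s['ee_pos']); R0=Rn.from_quat(s['eef_rot']); R1=Rn.from_matrix(R)
    ang=np.degrees((R0.inv()*R1).magnitude()); L=np.linalg.norm(p-p0)
    n=max(1,int(np.ceil(max(L/vmax,ang/wmax))))
    S=Slerp([0,1],Rn.concatenate([R0,R1])); w=((R0.inv()*R1).as_rotvec()/n/np.pi).round(4)
    print('t',s['time'],'dist',L.round(4),'ang',ang.round(1),'rows',n,'turn each',w.tolist())
    print(json.dumps([(S(k/n).inv().apply((p-p0)/n)/.2).round(3).tolist() for k in range(n)]))
E
python3 - <<'E'
from go import *
plan(np.array([.5035,-.192,.30]),tool(0))
E
```

```text
t 0.1 dist 0.5552 ang 76.7 rows 14 turn each [-0.0, -0.0, -0.0304]
[[0.159, -0.115, -0.028], [0.169, -0.099, -0.028], [0.178, -0.083, -0.028], [0.185, -0.065, -0.028], [0.191, -0.047, -0.028], [0.194, -0.029, -0.028], [0.196, -0.01, -0.028], [0.196, 0.009, -0.028], [0.194, 0.027, -0.028], [0.191, 0.046, -0.028], [0.186, 0.064, -0.028], [0.179, 0.081, -0.028], [0.17, 0.098, -0.028], [0.16, 0.114, -0.028]]
```

Request:
play_rows(claw=[0,0,0,0,0,0,0], delta_pos=[[0.159,-0.115,-0.028],[0.169,-0.099,-0.028],[0.178,-0.083,-0.028],[0.185,-0.065,-0.028],[0.191,-0.047,-0.028],[0.194,-0.029,-0.028],[0.196,-0.01,-0.028]], delta_rot=[[0,0,-0.03],[0,0,-0.03],[0,0,-0.03],[0,0,-0.03],[0,0,-0.03],[0,0,-0.03],[0,0,-0.03]])

```text
time: 0.8
ee_pos: [0.3253, -0.3995, 0.2617]
eef_rot: [0.901, 0.433, -0.0, -0.0]
ft_force: [0.3, -0.6, -0.7]
width: 0.0869
grip_force: 0.0
```

Request:
play_rows(claw=[0,0,0,0,0,0,0,0], delta_pos=[[0.196,0.009,-0.028],[0.194,0.027,-0.028],[0.191,0.046,-0.028],[0.186,0.064,-0.028],[0.179,0.081,-0.028],[0.17,0.098,-0.028],[0.16,0.114,-0.028],[0,0,0]], delta_rot=[[0,0,-0.03],[0,0,-0.03],[0,0,-0.03],[0,0,-0.03],[0,0,-0.03],[0,0,-0.03],[0,0,-0.03],[0,0,0]])

```text
time: 1.6
ee_pos: [0.5103, -0.1899, 0.3014]
eef_rot: [0.71, 0.705, 0.001, -0.0]
ft_force: [-0.2, 0.4, -0.9]
width: 0.0867
grip_force: 0.0
```

```bash
python3 - <<'E'
from go import *
import cv2,pickle
s=r.read_state(); c=r.camera('wrist'); pickle.dump((s,c),open('w1.pkl','wb')); cv2.imwrite('pics/w1.png',c['pixels'][:,:,::-1])
print(s['time'],s['ee_pos'],s['eef_rot'],s['joint_positions'],c['hand_eye'],c['camera_matrix'])
ex,ey=frame(-15.4); top=np.array([.4470,.1310,.112]); z=-tool(-15.4,35)[:,2]
print('pre',top+z*.09); plan(top+z*.09,tool(-15.4,35))
E
```

```text
1.6 [ 0.51025294 -0.18993699  0.30136601] [ 7.09676138e-01  7.04526697e-01  1.37411673e-03 -1.57165584e-04] [ 0.78649187  0.16629599 -0.57898893  1.52405038  0.08861163  1.47709671
  0.19836298] [[-1.96986097e-04  9.57605151e-01  2.88083905e-01  7.98774752e-02]
 [ 9.99999847e-01  3.37824343e-04 -4.39164639e-04 -7.43058083e-04]
 [-5.17868076e-04  2.88083774e-01 -9.57605071e-01 -1.61135653e-01]
 [ 0.00000000e+00  0.00000000e+00  0.00000000e+00  1.00000000e+00]] [[290.34201151   0.         280.7931372 ]
 [  0.         290.34201151 208.12133231]
 [  0.           0.           1.        ]]
pre [0.39723158 0.14470851 0.18572368]
t 1.65 dist 0.3736 ang 37.8 rows 10 turn each [-0.0193, -0.0025, 0.0079]
[[0.168, -0.058, 0.058], [0.167, -0.065, 0.053], [0.166, -0.073, 0.047], [0.164, -0.079, 0.041], [0.162, -0.086, 0.035], [0.16, -0.092, 0.028], [0.158, -0.097, 0.021], [0.156, -0.102, 0.014], [0.153, -0.106, 0.006], [0.151, -0.11, -0.001]]
```

View pics/w1.png

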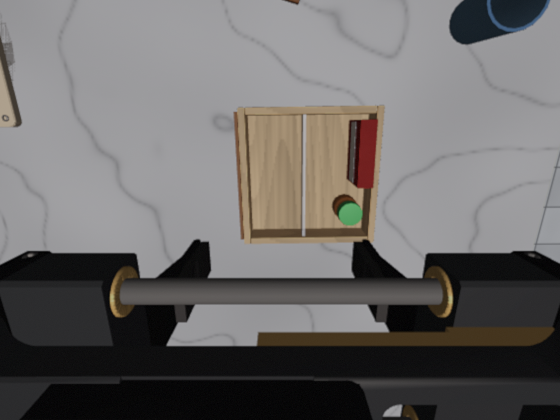

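The wrist view shows the tray at columns 236–383, rows 106–243. The divider runs vertically at column 304, rows 112–237, with the carton and jar right of it and the empty compartment on the left.

```bash
cat >> h.py <<'E'
def wcam(s,c):
    from scipy.spatial.transform import Rotation as Rn
    T=np.eye(4);T[:3,:3]=Rn.from_quat(s['eef_rot']).as_matrix();T[:3,3]=s['ee_pos']
    return dict(c,cam_to_world=T@c['hand_eye'])
E
python3 - <<'E'
import pickle
from h import *
w=wcam(*pickle.load(open('w1.pkl','rb'))); im=w['pixels'].astype(int)
for nm,p,z in [('FL',(238,107),.05),('BL',(383,106),.05),('BR',(376,241),.05),('FR',(244,243),.05),('divL',(304,112),.044),('divR',(304,237),.044),('front wall inner far',(249.5,150),.05),('near',(251,230),.05)]:
    print(nm,onz(w,p,z).round(4))
# divider sub-pixel: whitest column per row
for row in (130,160,190,220):
    g=im[row,290:320].min(1).astype(float); g=np.clip(g-np.percentile(g,80),0,None); print(row,290+(g*np.arange(30)).sum()/g.sum())
E
```

```text
FL [ 0.4534 -0.0914  0.05  ]
BL [ 0.6482 -0.0915  0.05  ]
BR [ 0.6557 -0.2875  0.05  ]
FR [ 0.4528 -0.2891  0.05  ]
divL [ 0.5426 -0.0982  0.044 ]
divR [ 0.5455 -0.2824  0.044 ]
front wall inner far [ 0.4667 -0.1483  0.05  ]
near [ 0.4644 -0.2678  0.05  ]
130 304.1783439490446
160 304.05426356589146
190 304.19365609348915
220 303.96794871794873
```

Request:
play_rows(claw=[0,0,0,0,0], delta_pos=[[0.168,-0.058,0.03],[0.167,-0.065,0.03],[0.166,-0.073,0.03],[0.164,-0.079,0.03],[0.162,-0.086,0.03]], delta_rot=[[-0.019,-0.0025,0.008],[-0.019,-0.0025,0.008],[-0.019,-0.0025,0.008],[-0.019,-0.0025,0.008],[-0.019,-0.0025,0.008]])

```text
time: 2.15
ee_pos: [0.4504, -0.0264, 0.2595]
eef_rot: [0.749, 0.645, 0.091, 0.121]
ft_force: [0.5, 1.5, 0.1]
width: 0.0867
grip_force: 0.0
```

```bash
python3 - <<'E'
from go import *
top=np.array([.4470,.1310,.112]); z=-tool(-15.4,35)[:,2]
plan(top+z*.10,tool(-15.4,35))
E
```

```text
t 2.15 dist 0.1938 ang 18.8 rows 5 turn each [-0.0195, -0.0021, 0.0072]
[[0.163, -0.099, 0.034], [0.161, -0.105, 0.027], [0.159, -0.11, 0.019], [0.156, -0.114, 0.012], [0.154, -0.118, 0.003]]
```

Request:
play_rows(claw=[0,0,0,0,0,0], delta_pos=[[0.163,-0.099,0.034],[0.161,-0.105,0.027],[0.159,-0.11,0.019],[0.156,-0.114,0.012],[0.154,-0.118,0.003],[0,0,0]], delta_rot=[[-0.0195,-0.002,0.007],[-0.0195,-0.002,0.007],[-0.0195,-0.002,0.007],[-0.0195,-0.002,0.007],[-0.0195,-0.002,0.007],[0,0,0]])

```text
time: 2.75
ee_pos: [0.4012, 0.106, 0.2087]
eef_rot: [0.757, 0.599, 0.153, 0.209]
ft_force: [0.7, 0.9, -0.5]
width: 0.0871
grip_force: 0.0
```

```bash
python3 - <<'E'
from go import *
import cv2,pickle
s=r.read_state(); c=r.camera('wrist'); pickle.dump((s,c),open('w2.pkl','wb')); cv2.imwrite('pics/w2.png',c['pixels'][:,:,::-1])
print(s['time'],s['ee_pos'],s['eef_rot'],s['joint_positions'])
E
```

```text
2.75 [0.4011766  0.10597078 0.20871755] [0.75738764 0.59927566 0.15295769 0.2093719 ] [ 0.08449169 -0.48822449 -0.62115328  2.29707906  0.11981578  0.87873195
 -0.82358897]
```

View pics/w2.png

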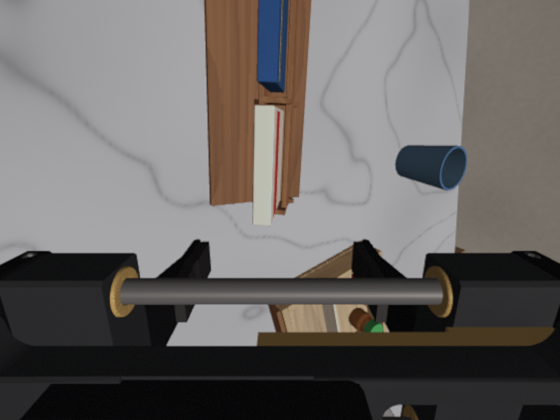

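The wrist view shows the tin's cream top face at columns 253–274, rows 104–224, with the red band just right of it and the palette beyond at (271,45). Joint 2 is near its lower limit (-0.488 of -0.5), so the approach needs to come in closer.

```bash
python3 - <<'E'
import pickle
from h import *
from scipy.spatial.transform import Rotation as Rn
s,c=pickle.load(open('w2.pkl','rb')); w=wcam(s,c); im=w['pixels'].astype(int)
m=np.zeros(im.shape[:2],bool); m[95:235,240:295]=1
m&=(im.min(2)>.6*im[150:200,258:266].min(2).mean())&(im[...,0]-im[...,2]>8)
for row in range(110,222,22): k=np.where(m[row,245:290])[0]+245; print(row,k.min(),k.max(),im[row,250:288:3].tolist() if row in(110,198) else '')
d=pickle.load(open('c0.pkl','rb')); T=lambda x,y:np.array([120+(x+.5)/2.6-.5,225+(y+.5)/2.6-.5])
for nm,a,b,z in [('rearL',(276,108),(174,212),.117),('rearR',(271,223),(314,243),.117),('frL',(255,104),(172,227),.107),('frR',(253,223),(308,260),.107)]:
    print(nm,*tri(w,a,d['top'],T(*b)),'wrist@z',onz(w,a,z).round(4),'top@z',onz(d['top'],T(*b),z).round(4))
R=Rn.from_quat(s['eef_rot']).as_matrix(); print(R.round(3))
E
```

```text
110 254 282 [[131, 93, 68], [125, 89, 66], [189, 189, 177], [188, 189, 177], [188, 189, 177], [188, 189, 178], [188, 190, 178], [188, 190, 179], [179, 176, 169], [162, 136, 125], [163, 152, 141], [133, 108, 90], [116, 82, 56]]
132 254 282 
154 254 281 
176 253 280 
198 253 279 [[124, 88, 63], [147, 142, 131], [189, 188, 176], [188, 188, 176], [188, 189, 177], [188, 190, 178], [188, 190, 179], [175, 171, 163], [148, 78, 71], [162, 146, 135], [129, 105, 87], [127, 91, 63], [118, 79, 54]]
220 253 271 
rearL [0.46555206 0.18012731 0.11795344] 0.0024875918743438963 wrist@z [0.4667 0.1811 0.117 ] top@z [0.4649 0.1792 0.117 ]
rearR [0.43934417 0.07653971 0.11029141] 0.0024951984745631393 wrist@z [0.4374 0.0811 0.117 ] top@z [0.4395 0.0751 0.117 ]
frL [0.45304303 0.18545372 0.10420647] 0.00450090407616634 wrist@z [0.4528 0.1877 0.107 ] top@z [0.4525 0.1828 0.107 ]
frR [0.42478657 0.08124915 0.10243024] 0.0003844877050177086 wrist@z [0.4234 0.0837 0.107 ] top@z [0.4254 0.0807 0.107 ]
[[ 0.235  0.844  0.483]
 [ 0.972 -0.194 -0.134]
 [-0.019  0.5   -0.866]]
```

```bash
python3 - <<'E'
from go import *
top=np.array([.445,.131,.111]); z=-tool(-15,35)[:,2]
plan(top+z*.02,tool(-15,35),.025)
E
```

```text
t 2.8 dist 0.0928 ang 5.3 rows 4 turn each [-0.007, 0.0003, 0.0025]
[[0.048, -0.025, 0.103], [0.047, -0.027, 0.102], [0.047, -0.03, 0.102], [0.047, -0.032, 0.101]]
```

Request:
play_rows(claw=[0,0,0,0,0], delta_pos=[[0.048,-0.025,0.103],[0.047,-0.027,0.102],[0.047,-0.03,0.102],[0.047,-0.032,0.101],[0,0,0]], delta_rot=[[-0.007,0,0.0025],[-0.007,0,0.0025],[-0.007,0,0.0025],[-0.007,0,0.0025],[0,0,0]])

```text
time: 3.3
ee_pos: [0.435, 0.1298, 0.1261]
eef_rot: [0.759, 0.578, 0.179, 0.24]
ft_force: [-0.1, -0.1, -0.6]
width: 0.087
grip_force: 0.0
```

```bash
python3 - <<'E'
from go import *
import cv2,pickle
s=r.read_state(); c=r.camera('wrist'); pickle.dump((s,c),open('w3.pkl','wb')); cv2.imwrite('pics/w3.png',c['pixels'][:,:,::-1])
print(np.round(s['joint_positions'],3))
top=np.array([.445,.131,.111]); z=-tool(-15,35)[:,2]; plan(top+z*.02,tool(-15,35),.025)
E
```

```text
[ 0.339 -0.304 -1.001  2.364  0.412  0.622 -1.256]
t 3.35 dist 0.0048 ang 0.7 rows 1 turn each [-0.0005, 0.0033, -0.0017]
[[0.02, -0.011, -0.007]]
```

View pics/w3.png

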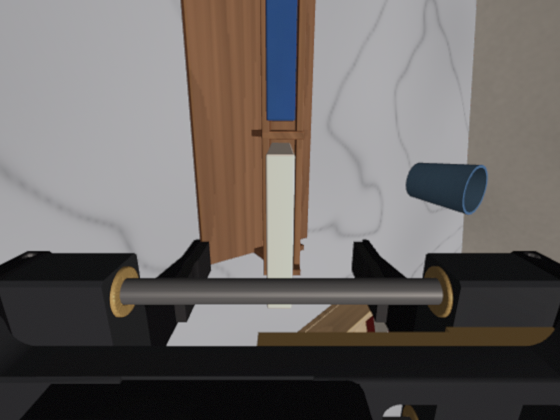

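The wrist view shows the tin edge-on, at columns 267–294 and rows 153–307, centred between the fingers at column 281. So the lean and yaw match.

```bash
python3 - <<'E'
import pickle,numpy as np
from h import *
from go import *
s,c=pickle.load(open('w3.pkl','rb')); w=dict(c,cam_to_world=c['hand_eye'])
for z in(.015,.02,.025):
    a,b=onz(w,(280.5,153),z),onz(w,(280.5,307),z); print(z,a.round(4),b.round(4),a[0]-b[0],(a+b)[0]/2)
R=Rn.from_quat(s['eef_rot']).as_matrix(); print(R.T@(np.array([.445,.131,.111])-s['ee_pos']), R.round(3))
E
```

```text
0.015 [ 0.0611 -0.0014  0.015 ] [-0.0467 -0.0014  0.015 ] 0.10779873543254936 0.0072127274827261355
0.02 [ 0.0606 -0.0014  0.02  ] [-0.0503 -0.0014  0.02  ] 0.11084666914288054 0.005164131500004297
0.025 [ 0.0601 -0.0014  0.025 ] [-0.0538 -0.0014  0.025 ] 0.11389460285321171 0.0031155355172824556
[ 0.00389567 -0.00104429  0.01770547] [[ 0.268  0.791  0.55 ]
 [ 0.963 -0.217 -0.158]
 [-0.005  0.572 -0.82 ]]
```

Request:
play_rows(claw=[0,0,0,0,0], delta_pos=[[0.01,-0.003,0.07],[0.01,-0.003,0.07],[0.005,0,0.07],[0,0,0.07],[0,0,0]], delta_rot=[[0,0,0],[0,0,0],[0,0,0],[0,0,0],[0,0,0]])

```text
time: 3.85
ee_pos: [0.4673, 0.1254, 0.0813]
eef_rot: [0.76, 0.577, 0.18, 0.241]
ft_force: [-0.3, -0.8, 0.0]
width: 0.087
grip_force: 0.0
```

Request:
play_rows(claw=[0.8,0.9,1,1,1,1,1,1], delta_pos=[[0,0,0],[0,0,0],[0,0,0],[0,0,0],[0,0,0],[0,0,0],[0,0,0],[0,0,0]], delta_rot=[[0,0,0],[0,0,0],[0,0,0],[0,0,0],[0,0,0],[0,0,0],[0,0,0],[0,0,0]], squeeze=25)

```text
time: 4.65
ee_pos: [0.4667, 0.1284, 0.0816]
eef_rot: [0.758, 0.578, 0.181, 0.24]
ft_force: [-0.6, -0.2, -0.5]
width: 0.0312
grip_force: 0.0
```

```bash
python3 - <<'E'
from go import *
s=r.read_state();R=Rn.from_quat(s['eef_rot']).as_matrix()
print(np.round(s['joint_positions'],3)); d=np.array([.445,.131,.111])-s['ee_pos']; print((R.T@d).round(4),R.round(3))
E
```

```text
[ 0.589 -0.052 -1.258  2.349  0.847  0.601 -1.61 ]
[-0.0033 -0.0008 -0.0364] [[ 0.265  0.79   0.553]
 [ 0.964 -0.216 -0.155]
 [-0.003  0.574 -0.818]]
```

Request:
play_rows(claw=[1,1,1,1,1], delta_pos=[[0,0,0],[0,0,0],[0,0,0],[0,0,0],[0,0,0]], delta_rot=[[0,0,0],[0,0,0],[0,0,0],[0,0,0],[0,0,0]])

```text
time: 5.15
ee_pos: [0.4666, 0.1283, 0.0815]
eef_rot: [0.758, 0.578, 0.181, 0.24]
ft_force: [0.3, 0.2, -1.2]
width: 0.018
grip_force: 25.0
```

Request:
play_rows(claw=[1,1,1,1,1,1,1], delta_pos=[[0,0,-0.03],[0,0,-0.05],[0,0,-0.05],[0,0,-0.06],[0,0,-0.06],[0,0,-0.06],[0,0,0]], delta_rot=[[0,0,0],[0,0,0],[0,0,0],[0,0,0],[0,0,0],[0,0,0],[0,0,0]], squeeze=30)

```text
time: 5.85
ee_pos: [0.4325, 0.1386, 0.1335]
eef_rot: [0.758, 0.578, 0.182, 0.241]
ft_force: [-0.2, -0.3, -1.0]
width: 0.018
grip_force: 29.9
```

```bash
python3 - <<'E'
from go import *
s=r.read_state();R=Rn.from_quat(s['eef_rot']).as_matrix()
print(np.round(s['joint_positions'],3),R.round(3), s['grip_force'])
p=np.array(s['ee_pos']); plan(p+np.array([.03,-.03,.12]),tool(-10,0),.03)
E
```

```text
[ 0.345 -0.33  -1.02   2.354  0.373  0.633 -1.234] [[ 0.264  0.789  0.555]
 [ 0.964 -0.215 -0.154]
 [-0.002  0.576 -0.817]] 29.94839377250173
t 5.85 dist 0.1273 ang 35.6 rows 5 turn each [0.0391, 0.002, -0.0057]
[[-0.021, 0.099, -0.077], [-0.022, 0.089, -0.088], [-0.023, 0.077, -0.099], [-0.024, 0.064, -0.108], [-0.024, 0.05, -0.115]]
```

Request:
play_rows(claw=[1,1,1,1,1,1,1], delta_pos=[[0,0.06,-0.08],[0,0.07,-0.08],[-0.021,0.099,-0.077],[-0.022,0.089,-0.088],[-0.023,0.077,-0.099],[-0.024,0.064,-0.108],[-0.024,0.05,-0.115]], delta_rot=[[0,0,0],[0,0,0],[0.039,0.002,-0.006],[0.039,0.002,-0.006],[0.039,0.002,-0.006],[0.039,0.002,-0.006],[0.039,0.002,-0.006]])

```text
time: 6.55
ee_pos: [0.4665, 0.1063, 0.2943]
eef_rot: [0.765, 0.644, -0.002, -0.001]
ft_force: [-0.6, 1.1, -1.9]
width: 0.0181
grip_force: 30.0
```

```bash
python3 - <<'E'
from go import *
s=r.read_state();R=Rn.from_quat(s['eef_rot']).as_matrix()
print(np.round(s['joint_positions'],3),R.round(3), s['grip_force'])
plan(np.array([.5036,-.189,.25]),tool(.7,0),.03)
E
```

```text
[ 0.193  0.007 -0.509  1.688  0.003  1.453 -0.488] [[ 0.171  0.985 -0.006]
 [ 0.985 -0.171 -0.001]
 [-0.002 -0.005 -1.   ]] 29.952373790438287
t 6.55 dist 0.3009 ang 10.5 rows 11 turn each [-0.0002, 0.0, -0.0053]
[[-0.129, 0.04, 0.02], [-0.13, 0.037, 0.02], [-0.131, 0.035, 0.02], [-0.131, 0.033, 0.02], [-0.132, 0.031, 0.02], [-0.132, 0.029, 0.02], [-0.133, 0.026, 0.02], [-0.133, 0.024, 0.02], [-0.133, 0.022, 0.02], [-0.134, 0.02, 0.02], [-0.134, 0.017, 0.02]]
```

Request:
play_rows(claw=[1,1,1,1,1,1], delta_pos=[[-0.129,0.04,0],[-0.13,0.037,0],[-0.131,0.035,0.02],[-0.131,0.033,0.02],[-0.132,0.031,0.02],[-0.132,0.029,0.02]], delta_rot=[[0,0,-0.005],[0,0,-0.005],[0,0,-0.005],[0,0,-0.005],[0,0,-0.005],[0,0,-0.005]])

```text
time: 7.15
ee_pos: [0.4858, -0.0556, 0.2764]
eef_rot: [0.734, 0.679, -0.002, -0.0]
ft_force: [1.1, 0.7, -2.0]
width: 0.0179
grip_force: 30.0
```

Request:
play_rows(claw=[1,1,1,1,1,1,1], delta_pos=[[-0.133,0.026,0.02],[-0.133,0.024,0.02],[-0.133,0.022,0.02],[-0.134,0.02,0.02],[-0.134,0.017,0.02],[0,0,0],[0,0,0]], delta_rot=[[0,0,-0.005],[0,0,-0.005],[0,0,-0.005],[0,0,-0.005],[0,0,-0.005],[0,0,0],[0,0,0]])

```text
time: 7.85
ee_pos: [0.5011, -0.1886, 0.2566]
eef_rot: [0.707, 0.707, -0.002, -0.001]
ft_force: [-0.1, 0.1, -0.9]
width: 0.018
grip_force: 30.0
```

```bash
python3 - <<'E'
from go import *
import cv2,pickle
s=r.read_state(); c=r.camera('wrist'); t=r.camera('scene'); pickle.dump((s,c,t),open('w4.pkl','wb'))
cv2.imwrite('pics/w4.png',np.hstack([c['pixels'][90:330,120:460],cv2.resize(t['pixels'][130:340,90:290],(400,420))[:240]])[:,:,::-1])
R=Rn.from_quat(s['eef_rot']).as_matrix(); print(np.round(s['joint_positions'],3),R.round(3),s['grip_force'])
plan(np.array([.5036,-.189,.12]),tool(.7,0),.03)
E
```

```text
[ 0.484  0.132 -0.231  1.635  0.033  1.382  0.248] [[ 0.001  1.    -0.004]
 [ 1.    -0.001 -0.001]
 [-0.001 -0.004 -1.   ]] 29.950349797218223
t 7.95 dist 0.1374 ang 0.6 rows 5 turn each [-0.0001, 0.0001, -0.0006]
[[-0.002, 0.002, 0.137], [-0.002, 0.002, 0.137], [-0.002, 0.002, 0.137], [-0.002, 0.002, 0.137], [-0.002, 0.002, 0.137]]
```

View pics/w4.png

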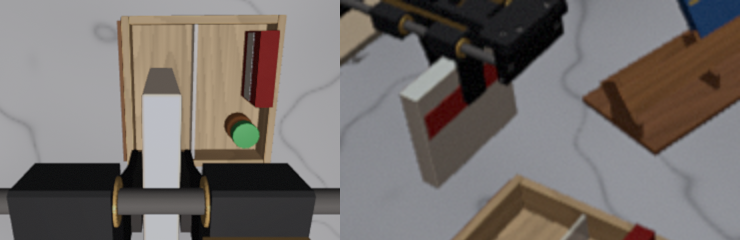

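The left crop shows the tin held upright between the pads above the front compartment, its far end at crop rows 95 (top) and 68 (bottom), centred near column 162. The right crop shows it hanging level beside the tray.

```bash
python3 - <<'E'
import pickle,numpy as np
from h import *
s,c,t=pickle.load(open('w4.pkl','rb')); w=dict(c,cam_to_world=c['hand_eye']); im=c['pixels'].astype(int)
for u in (272,282,294): print(u,[(v,*im[v,u]) for v in range(150,192,3)])
for z,v in [(-.0375,185),(.0625,158)]: print(onz(w,(282.5,v),z), onz(w,(264,v),z)-onz(w,(301,v),z))
ww=wcam(s,c); print('divider',onz(ww,(314,120),.044),onz(ww,(314,220),.044))
print(im[180,305:325].tolist())
E
```

```text
272 [(150, np.int64(157), np.int64(137), np.int64(110)), (153, np.int64(157), np.int64(137), np.int64(110)), (156, np.int64(157), np.int64(137), np.int64(110)), (159, np.int64(92), np.int64(84), np.int64(78)), (162, np.int64(95), np.int64(87), np.int64(79)), (165, np.int64(94), np.int64(86), np.int64(80)), (168, np.int64(95), np.int64(87), np.int64(80)), (171, np.int64(95), np.int64(86), np.int64(79)), (174, np.int64(96), np.int64(87), np.int64(81)), (177, np.int64(95), np.int64(87), np.int64(80)), (180, np.int64(95), np.int64(86), np.int64(79)), (183, np.int64(113), np.int64(106), np.int64(97)), (186, np.int64(188), np.int64(187), np.int64(186)), (189, np.int64(188), np.int64(190), np.int64(198))]
282 [(150, np.int64(172), np.int64(151), np.int64(123)), (153, np.int64(172), np.int64(151), np.int64(122)), (156, np.int64(173), np.int64(152), np.int64(123)), (159, np.int64(92), np.int64(85), np.int64(78)), (162, np.int64(95), np.int64(87), np.int64(79)), (165, np.int64(95), np.int64(87), np.int64(80)), (168, np.int64(95), np.int64(86), np.int64(79)), (171, np.int64(95), np.int64(87), n
[... 935 characters left out ...]
p.int64(189), np.int64(187), np.int64(185)), (189, np.int64(188), np.int64(191), np.int64(198))]
[ 5.31769221e-02  6.67819733e-05 -3.75000000e-02] [ 5.00808052e-06 -1.60681009e-02  0.00000000e+00]
[0.05262849 0.00068205 0.0625    ] [ 7.44626516e-06 -2.82916249e-02  0.00000000e+00]
divider [ 0.54072655 -0.10808897  0.044     ] [ 0.54493544 -0.23827486  0.044     ]
[[164, 143, 116], [165, 144, 117], [166, 145, 118], [164, 143, 115], [159, 139, 112], [131, 114, 93], [99, 88, 75], [104, 96, 88], [168, 165, 165], [183, 180, 181], [181, 179, 179], [167, 155, 143], [162, 142, 115], [166, 145, 117], [168, 148, 120], [168, 147, 119], [165, 145, 117], [161, 141, 114], [158, 138, 111], [160, 140, 113]]
```

Request:
play_rows(claw=[1,1,1,1,1,1,1,1], delta_pos=[[0,0.005,0.1],[0,0.005,0.15],[0,0.004,0.15],[0,0,0.15],[0,0,0.13],[0,0,0.1],[0,0,0.06],[0,0,0]], delta_rot=[[0,0,-0.001],[0,0,-0.001],[0,0,-0.001],[0,0,0],[0,0,0],[0,0,0],[0,0,0],[0,0,0]])

```text
time: 8.75
ee_pos: [0.5033, -0.1871, 0.0887]
eef_rot: [0.703, 0.711, -0.001, -0.001]
ft_force: [0.5, -0.6, -0.9]
width: 0.0175
grip_force: 30.0
```

```bash
python3 - <<'E'
from go import *
plan(np.array([.5036,-.189,.078]),tool(.7,0),.03)
E
```

```text
t 8.75 dist 0.0108 ang 0.2 rows 1 turn each [-0.0012, 0.0001, 0.0]
[[-0.01, 0.001, 0.053]]
```

Request:
play_rows(claw=[1,1,1,1], delta_pos=[[-0.01,0,0.03],[0,0,0.025],[0,0,0.01],[0,0,0]], delta_rot=[[-0.001,0,0],[0,0,0],[0,0,0],[0,0,0]])

```text
time: 9.15
ee_pos: [0.5041, -0.19, 0.077]
eef_rot: [0.703, 0.711, 0.0, 0.001]
ft_force: [0.2, -0.0, -2.2]
width: 0.0176
grip_force: 30.0
```

Request:
play_rows(claw=[1,1,1], delta_pos=[[0,0,0.01],[0,0,0.005],[0,0,0]], delta_rot=[[0,0,0],[0,0,0],[0,0,0]])

```text
time: 9.45
ee_pos: [0.504, -0.1899, 0.0739]
eef_rot: [0.703, 0.711, 0.0, 0.001]
ft_force: [-0.3, 0.0, -2.1]
width: 0.0174
grip_force: 30.0
```

Request:
play_rows(claw=[1,1,1], delta_pos=[[0,0,0.005],[0,0,0.005],[0,0,0]], delta_rot=[[0,0,0],[0,0,0],[0,0,0]])

```text
time: 9.75
ee_pos: [0.504, -0.1899, 0.0718]
eef_rot: [0.703, 0.711, 0.0, 0.001]
ft_force: [-0.4, -0.3, -1.5]
width: 0.0177
grip_force: 29.9
```

Request:
play_rows(claw=[1,1], delta_pos=[[0,0,0.005],[0,0,0]], delta_rot=[[0,0,0],[0,0,0]])

```text
time: 9.95
ee_pos: [0.504, -0.1899, 0.0708]
eef_rot: [0.703, 0.711, 0.0, 0.001]
ft_force: [1.3, 0.7, -1.7]
width: 0.0179
grip_force: 30.0
```

Request:
play_rows(claw=[1,1,1], delta_pos=[[0,0,0.004],[0,0,0.003],[0,0,0]], delta_rot=[[0,0,0],[0,0,0],[0,0,0]])

```text
time: 10.25
ee_pos: [0.5043, -0.1902, 0.0705]
eef_rot: [0.703, 0.711, 0.0, 0.001]
ft_force: [-3.2, 0.9, 8.8]
width: 0.0181
grip_force: 30.0
```

Request:
play_rows(claw=[1,1,0.75,0.6,0.5,0.3,0,0], delta_pos=[[0,0,0],[0,0,0],[0,0,0],[0,0,0],[0,0,0],[0,0,0],[0,0,0],[0,0,0]], delta_rot=[[0,0,0],[0,0,0],[0,0,0],[0,0,0],[0,0,0],[0,0,0],[0,0,0],[0,0,0]])

```text
time: 11.05
ee_pos: [0.5041, -0.19, 0.0695]
eef_rot: [0.703, 0.711, 0.0, 0.001]
ft_force: [0.9, 0.2, 0.0]
width: 0.0539
grip_force: 0.0
```

Request:
play_rows(claw=[0,0,0,0,0], delta_pos=[[0,0,0],[0,0,0],[0,0,0],[0,0,0],[0,0,0]], delta_rot=[[0,0,0],[0,0,0],[0,0,0],[0,0,0],[0,0,0]])

```text
time: 11.55
ee_pos: [0.5041, -0.1899, 0.0695]
eef_rot: [0.703, 0.711, 0.0, 0.001]
ft_force: [0.4, -0.1, -0.0]
width: 0.0859
grip_force: 0.0
```

Request:
play_rows(claw=[0,0,0,0,0,0,0,0], delta_pos=[[0,0,-0.05],[0,0,-0.1],[0,0,-0.15],[0,0,-0.15],[0,0,-0.15],[-0.15,0,-0.15],[-0.15,0,-0.05],[-0.15,0,0]], delta_rot=[[0,0,0],[0,0,0],[0,0,0],[0,0,0],[0,0,0],[0,0,0],[0,0,0],[0,0,0]])

```text
time: 12.35
ee_pos: [0.5057, -0.2812, 0.2331]
eef_rot: [0.703, 0.711, 0.001, 0.003]
ft_force: [-0.8, -0.7, -1.1]
width: 0.0869
grip_force: 0.0
```

Request:
play_rows(claw=[0,0,0,0,0], delta_pos=[[-0.15,0,0],[-0.15,0,0],[-0.15,0,0],[0,0,0],[0,0,0]], delta_rot=[[0,0,0],[0,0,0],[0,0,0],[0,0,0],[0,0,0]])

```text
time: 12.85
ee_pos: [0.5057, -0.37, 0.2301]
eef_rot: [0.703, 0.711, 0.0, 0.001]
ft_force: [-0.2, -0.2, 0.2]
width: 0.0872
grip_force: 0.0
```

```bash
python3 - <<'E'
from h import *
from bench import r
import cv2,pickle
t,s=r.camera('top'),r.camera('scene'); pickle.dump((t,s),open('c5.pkl','wb'))
cv2.imwrite('pics/f.png',np.hstack([cv2.resize(t['pixels'][195:320,305:430],(375,375)),cv2.resize(s['pixels'][215:340,115:255],(420,375))])[:,:,::-1])
ey=np.array([0,1,0]);P=[(.504+a,-.1915+b,.108) for a,b in((-.009,.055),(.009,.055),(.009,-.055),(-.009,-.055))]
print('expected top-view px',((proj(t,P)-[305,195])*3).round(0).tolist()); print(r.read_state()['ee_pos'])
E
```

```text
expected top-view px [[128.0, 273.0], [127.0, 245.0], [294.0, 241.0], [295.0, 269.0]]
[ 0.50631468 -0.3685394   0.23017039]
```

View pics/f.png

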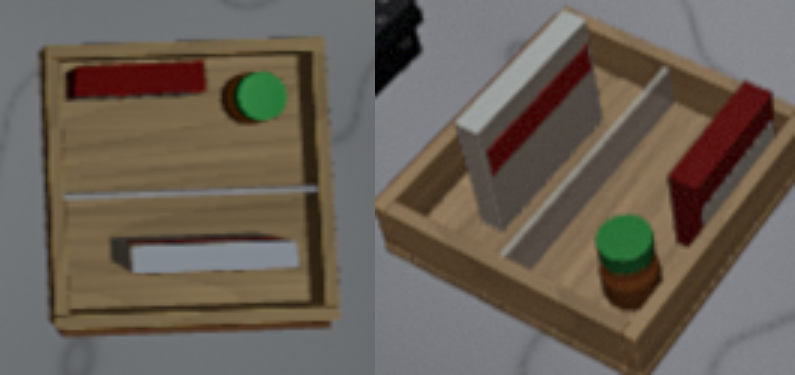

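The tin stands upright in the front compartment, parallel to the divider and within about 1 mm of the expected outline (crop columns 130–298, rows 242–272). The carton and jar have not moved.

```bash
python3 -c "
from bench import r
print(r.close_job())"
```

```text
the job is handed in; nothing more can be done
None
```

The tin is standing upright and released in the middle of the tray's front compartment, parallel to the divider, and the job was handed in at about 13 s; no verdict was returned.

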